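# Switch the microscope lamp's filter selector to the green filter

### The arm

A 6-joint arm with a two-finger parallel gripper is mounted at the origin on the work surface. World frame = base frame: x ahead of the robot, y to its left, z up, the work surface at z = 0. Lengths are in mm, angles in rad, forces in N, time in s.
With the tool pointing down it reaches from about 225 to 875 mm from the base axis. Payload 3.4 kg.
Tool frame: the origin (TCP) lies at the very end of the fingers, on their centre line; the grasp point (between the pads) lies 19 mm behind it; z points along the fingers, y is the direction in which the jaws open and shut (so a half turn about z gives the same grasp; the last joint's range is limited). The gripper opens to 85 mm and grips with 20 to 120 N. Pads are 22 mm wide; open, the fingers measure 114 mm over their backs; the gripper's body (76 mm by 85 mm) begins 54 mm behind the grasp point. The pads swing forward as they close: fully open they stand 13 mm farther back than shut.
Start: joints at [-1.378, 0.276, 1.505, -0, 1.361, -0.121], TCP at [177.487, -546.956, 231.328] pointing down, gripper open.
Joint ranges: [-2.89, 2.89], [-0.75, 2.08], [0.22, 2.7], [-1.18, 4.32], [0.11, 2.71], [-2.7, 2.7]. Speed limits (rad/s): [2.57, 2.57, 3.14, 3.14, 3.14, 3.14].

### API

Orientations are given as a unit quaternion [w, x, y, z].
In Python, from workcell import sense, snapshot, camera_model, close_job gives the robot as it stands.
- The arm moves only by the tool send_rows, never from a script. Its argument "rows" is a list of rows, each an object with "translation": the shift along the tool's x, y, z in mm, a list of three; "twist": the turn, a rotation vector about the tool's x, y, z in rad, a list of three; "claw": the opening, from 0 (shut) to 1 (fully open). A call has 1 to 20 rows; each row shifts and turns the pose as measured when the row begins, along the tool's axes as they then stand; what a row does not reach is not made up. A row lasts 1/8 s, in which the tool goes at most 62.5 mm and 10.7 degrees, less where a joint would pass 70% of its speed; a pose out of reach is approached as far as the arm can. A call with a gripper value outside its range is refused whole. The fingers move at their own pace and stop on an object; "grip_force" is the grip in N (left out, the last holds). Time passes only in rows, so rows that do not move let the fingers close. It gives the time, the measured TCP pose, the force and the opening at its end, in the units of the state.
- sense(): the state, without advancing time (a new reading comes with each control period).
- snapshot(name): name is "scene" or "top" or "wrist"; returns (picture, depth): 384x512x3 uint8, red, green, blue; 384x512 float32, mm along the optical axis (not along the pixel's ray), 0 where there is no reading.
- camera_model(name): a dict with "fx", "fy", "cx", "cy" (pixels), "xyz" and "rotation" of the camera in the world; the wrist camera has in their place "hand_eye" (4x4, takes a point from camera to tool coordinates, whose origin is the TCP and whose axes are the flange's). Camera axes: x right, y down, z forward; pixel columns grow to the right and rows downward; lengths in mm; the calibration is good to about 2 mm. A picture is of the moment at which its call begins: read the wrist's pose just before it. camera_model takes no time and is no camera call.
- close_job(): hands the job in, once; it reports no verdict.
The state is a dict: "clock": time; "qpos": joint angles; "qd": joint speeds; "joint_efforts": joint torques, N m; "tool_pos": TCP position; "tcp_rot": TCP orientation; "ft_force": force on the tool from outside, world axes, zero at the start; "torque": the same for the moment, N m; "width": opening from 0.0 (shut) to 1.0 (fully open).
Only numpy, scipy, OpenCV 4.12 (cv2) and the standard library are available. Lean on these libraries where they do the work, as an engineer would, in place of code of your own. Each camera call takes 0.05 s, during which the arm holds its last target.

### The job

Switch the microscope lamp's filter selector to the green filter: pull the sprung knob up out of its parked notch, turn its pointer to the green dot, and let it drop fully home in the notch nearest the dot. The dots were stuck on by hand and only roughly show where the notches are, so find the notch by feel, never forcing the knob round or down against the ring. Let go of the knob when done and do not disturb the things around it.

Things in the scene. Friction and masses are not known exactly. Their poses are not given: they have to be found in the camera images.
- selector: white lamp housing, 200 (x) by 180 (y) by 75 mm high, fixed to the bench; origin at the centre of its underside, z up. The knob's axis is vertical through the origin. The green dot is one of four on its top, on the +x side
- knob_grip (a point): middle of the black knob's upright grip bar, on the knob's vertical axis, 112 mm above the bench when home; rises and turns with the knob; x points along the bar to the pointer. Bar 16 mm wide, 56 long, 32 high (top at 126 mm when home), on a round skirt of 92 mm diameter (its top at 94 mm when home). A white pointer sticks out 10 mm from the skirt in line with the bar
- pointer (a point): point in line with the white pointer, 64 mm from the knob's axis: the circle on which the dots are centred (each to about 5 mm). It rises and turns with the knob
- lift (a joint): how far the knob is pulled up, m: 0 home, 0.014 at its top stop. A damped spring pushes it down: about 7 N lifts it off home, 12 N at the top. Above 0.0065 it is clear of the notches and turns freely; let down between notches it rests on the ring at 0.006 and can be slid round; over a notch the spring pushes it home unless the grip holds it up
- turn (a joint): angle of the knob, rad, counterclockwise from above; 0 when the pointer is along the housing's +x. Stops at -1.45 and 1.45. It starts home in the wide park notch, somewhere between -0.12 and 0.12; that notch takes in all angles from -0.15 to 0.15
- index_ring: fixed steel ring under the skirt; origin on the knob's axis, 75 mm above the bench. A 6 mm wide key under the skirt, 38 mm from the axis, drops into its notches: a wide park notch and four 8 mm wide ones, one near each dot, beside it by 0.05 to 0.2 rad to one side or the other, over 0.5 rad apart. The ring is harmed if the key is forced against it with over 25 N, sideways or down
- dot_green: green stick-on dot, 14 mm diameter, flat on the housing's top about 64 mm from the knob's axis; marks the green filter. Origin at its centre
- dot_blue: the same in blue
- dot_yellow: the same in yellow
- dot_red: the same in red
- oil_bottle: bystander: amber bottle with a black cap, 34 mm diameter, 70 mm high, standing beside the housing; origin at the centre of its foot
- objective: bystander: dark steel microscope objective standing on its wide end, 32 mm diameter, 44 mm high; origin at the centre of its foot
- slide_box: bystander: flat blue and grey slide box, 90 by 100 by 33 mm; origin at the centre of its underside

How it is judged:
By the outcome, as a careful person would: the job done as asked, in the order asked, and still so for the second after the job is handed in, with the robot touching nothing.
It also fails if it takes over 46 s, if anything falls off the work surface, if the arm or the gripper's body presses on something with over 40 N, if the wrist force passes 120 N, or if a joint passes its speed limit or range.

## Working session

There is one attempt and no reset: what is moved stays moved. The work goes in short steps, Python scripts to look and compute and a tool call to move; the robot and the scene stay as the last step left them, time stands still between calls to the robot, and variables do not carry over. Pictures are saved under pics/ and viewed, and the job is handed in when it is done.

Besides the shell and the picture viewer there is one more tool, called after "Emit:" as name(argument=value, ...) on one line, values as JSON. send_rows: Moves the arm, as the interface text tells. Its arguments: {"type":"object","properties":{"rows":{"type":"array"},"grip_force":{"type":"number"}},"required":["rows"]}

```bash
mkdir -p pics
python3 - <<'E'
from workcell import *
import cv2,numpy as np
s=sense();print(s)
for n in("scene","top"):
    p,d=snapshot(n);cv2.imwrite(f"pics/{n}0.png",p[:,:,::-1]);np.save(f"pics/{n}0.npy",d);np.save(f"pics/{n}0c.npy",p)
    print(n,camera_model(n))
print(camera_model("wrist"))
E
```

```text
{'clock': 0.0, 'qpos': array([-1.37798890e+00,  2.76570793e-01,  1.50618041e+00,  2.46204739e-05,
        1.36067044e+00, -1.20975295e-01]), 'qd': array([-6.61546928e-04,  2.26433633e-03, -6.41337741e-04,  4.81849857e-05,
        6.83725414e-04,  5.95676475e-04]), 'joint_efforts': array([-7.66378798e-04, -4.16780591e+01, -2.45810312e+01, -9.11572147e-05,
        1.11699250e-02, -9.29043125e-06]), 'tool_pos': array([ 177.39078028, -546.38180984,  230.43466527]), 'tcp_rot': array([-9.14335464e-04,  9.87717765e-01,  1.56245897e-01, -2.08085780e-05]), 'ft_force': array([ 0.23048138,  0.22888336, -0.14510352]), 'torque': array([-0.00397089, -0.01449593, -0.00040077]), 'width': 1.0003961903082585}
scene {'fx': 381.6875825283501, 'fy': 381.6875825283501, 'cx': 247.45797797257552, 'cy': 195.15261970409276, 'xyz': array([1135.42887727,  250.09210091,  556.91049688]), 'rotation': array([-0.2572547 ,  0.49306329,  0.74648506, -0.36533364])}
top {'fx': 480.55757558013056, 'fy': 480.55757558013056, 'cx': 257.97312378302166, 'cy': 191.0525724873411, 'xyz': array([479.15684467,  50.67415742, 957.2975408 ]), 'rotation': array([-0.03036468,  0.7138681 , -0.69818002,  0.04488859])}
{'fx': 320.2245506548815, 'fy': 320.2245506548815, 'cx': 255.8739352344482, 'cy': 190.79092399759494, 'hand_eye': array([[ 1.82575164e-04, -9.44510378e-01, -3.28481524e-01,
         8.51173950e+01],
       [ 9.99999853e-01,  4.96395220e-06,  5.41542278e-04,
         4.42497397e-01],
       [-5.09861736e-04, -3.28481575e-01,  9.44510241e-01,
        -1.41628070e+02],
       [ 0.00000000e+00,  0.00000000e+00,  0.00000000e+00,
         1.00000000e+00]])}
```

View pics/top0.png

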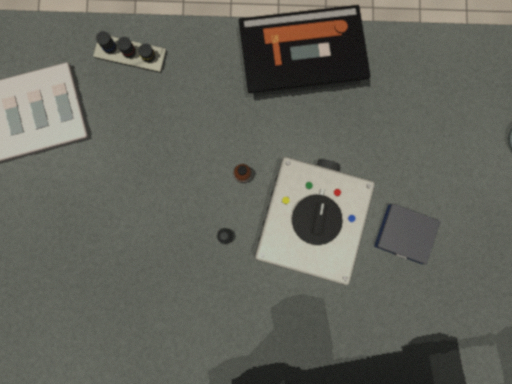

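View pics/scene0.png

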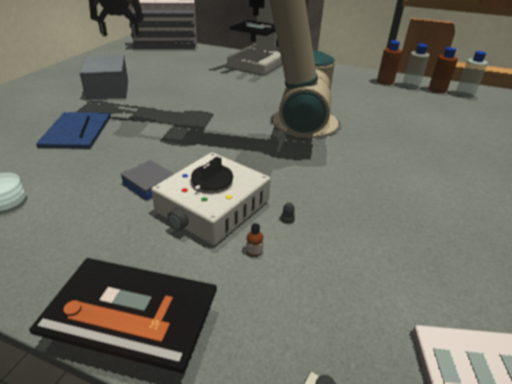

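The top view shows the housing around (316,220), the pointer at about (322,192), and dots at yellow (286,200), green (309,185), red (337,192) and blue (351,218). The bottle is at (243,173), the objective at (226,236) and the slide box at (408,233).

```bash
cat > h.py <<'E'
import numpy as np,cv2
from scipy.spatial.transform import Rotation as R
from workcell import *
def q2R(q): return R.from_quat([q[1],q[2],q[3],q[0]]).as_matrix()
def campose(n,s=None):
    c=camera_model(n)
    if n!="wrist": return c,q2R(c['rotation']),np.array(c['xyz'])
    T=np.eye(4);T[:3,:3]=q2R(s['tcp_rot']);T[:3,3]=s['tool_pos']
    M=T@np.array(c['hand_eye']);return c,M[:3,:3],M[:3,3]
def onplane(uv,z,cp):
    c,Rm,t=cp;uv=np.atleast_2d(np.asarray(uv,float))
    d=np.c_[(uv[:,0]-c['cx'])/c['fx'],(uv[:,1]-c['cy'])/c['fy'],np.ones(len(uv))]@Rm.T
    return t+d*((z-t[2])/d[:,2])[:,None]
def blobs(img,lo,hi,roi,minA=8):
    h=cv2.cvtColor(img,cv2.COLOR_RGB2HSV);m=cv2.inRange(h,lo,hi);k=np.zeros_like(m);x0,y0,x1,y1=roi;k[y0:y1,x0:x1]=m[y0:y1,x0:x1]
    n,l,st,ce=cv2.connectedComponentsWithStats(k)
    return [(st[i,4],ce[i]) for i in range(1,n) if st[i,4]>=minA],k
COL={'green':((45,90,40),(85,255,255)),'blue':((108,130,60),(130,255,255)),'yellow':((22,120,100),(35,255,255)),'red':((170,120,80),(180,255,255))}
E
python3 - <<'E'
from h import *
p=np.load("pics/top0c.npy");cp=campose("top")
roi=(255,150,380,290)
m=(cv2.cvtColor(p,cv2.COLOR_RGB2HSV));w=((m[:,:,2]>140)).astype(np.uint8)
k=np.zeros_like(w);k[150:290,250:380]=w[150:290,250:380]
cs,_=cv2.findContours(k,0,2);c=max(cs,key=cv2.contourArea);r=cv2.minAreaRect(c);print(r)
b=onplane(cv2.boxPoints(r),75,cp);print(b.round(1),b.mean(0).round(1));
for n,(lo,hi) in COL.items():
    for a,ce in blobs(p,lo,hi,roi)[0]: print(n,a,ce.round(1),onplane(ce,75,cp).round(1))
cv2.imwrite("pics/topz.png",cv2.resize(p[150:290,210:390,::-1],None,fx=4,fy=4,interpolation=cv2.INTER_CUBIC))
E
```

```text
((315.63665771484375, 220.5697021484375), (96.4155044555664, 105.74119567871094), 15.708637237548828)
[[ 450.3   36.5   75. ]
 [ 639.3  -12.8   75. ]
 [ 594.4 -186.4   75. ]
 [ 406.8 -133.1   75. ]] [522.7 -73.9  75. ]
green 25 [308.6 185. ] [[587.2 -60.1  75. ]]
blue 24 [351.3 218. ] [[ 527.7 -139.6   75. ]]
yellow 35 [285.4 199.8] [[558.7 -17.5  75. ]]
```

View pics/topz.png

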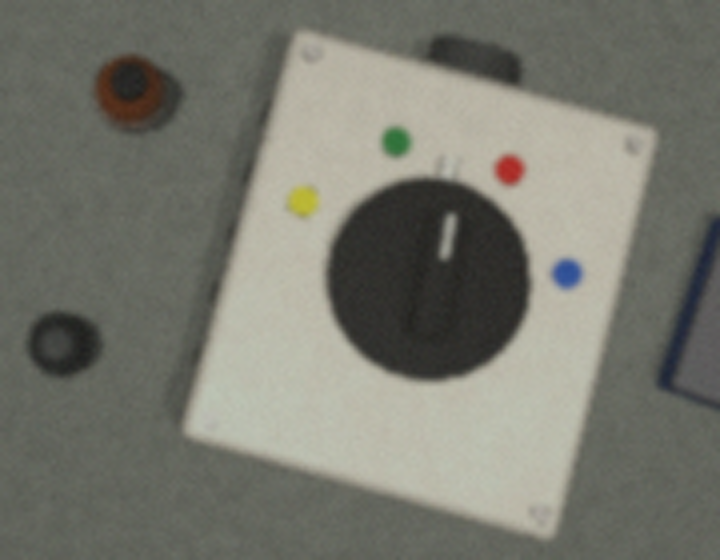

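Run:
```python
from h import *
p=np.load("pics/top0c.npy");cp=campose("top")
g=cv2.cvtColor(p,cv2.COLOR_RGB2GRAY)
k=np.zeros_like(g);k[185:255,280:350]=(g[185:255,280:350]<90)*255
cs,_=cv2.findContours(k,0,1);c=max(cs,key=cv2.contourArea)
e=cv2.fitEllipse(c);print(e)
C=onplane(e[0],94,cp)[0];print("skirt centre",C,"d",np.mean(e[1])/480.6*(957-94))
tp,d=cp[0],np.load("pics/top0.npy")
print("depth-> z approx skirt", 957-d[235,300],957-d[225,318],957-d[260,300])
# white stripe on bar at z=126, pointer
a=onplane([[210+452/4,150+215/4],[210+445/4,150+258/4]],126,cp);print(a, np.arctan2(*(a[0]-a[1])[[1,0]]))
q=onplane([[210+448/4,150+162/4]],90,cp)[0];print(q,np.arctan2(*(q-C)[[1,0]]))
```

```text
((316.732177734375, 219.30882263183594), (48.647159576416016, 49.622928619384766), 121.25069427490234)
skirt centre [522.95095739 -72.98428907  94.        ] d 88.23042666768214
depth-> z approx skirt 94.564575 126.33118 82.34418
[[548.63224397 -79.11934276 126.        ]
 [529.84528778 -76.1972329  126.        ]] -0.15430289672040212
[575.7981577  -82.75245363  90.        ] -0.18277500832364532
```

Emit:
send_rows(rows=[{"translation": [34,-24.5,2],"twist": [0,0,0],"claw": 1},{"translation": [34,-24.5,2],"twist": [0,0,0],"claw": 1},{"translation": [34,-24.5,2],"twist": [0,0,0],"claw": 1},{"translation": [34,-24.5,2],"twist": [0,0,0],"claw": 1},{"translation": [34,-24.5,2],"twist": [0,0,0],"claw": 1},{"translation": [34,-24.5,2],"twist": [0,0,0],"claw": 1},{"translation": [34,-24.5,2],"twist": [0,0,0],"claw": 1},{"translation": [34,-24.5,2],"twist": [0,0,0],"claw": 1},{"translation": [34,-24.5,2],"twist": [0,0,0],"claw": 1},{"translation": [34,-24.5,2],"twist": [0,0,0],"claw": 1},{"translation": [34,-24.5,2],"twist": [0,0,0],"claw": 1},{"translation": [34,-24.5,2],"twist": [0,0,0],"claw": 1},{"translation": [34,-24.5,2],"twist": [0,0,0],"claw": 1},{"translation": [34,-24.5,0],"twist": [0,0,0],"claw": 1},{"translation": [0,0,0],"twist": [0,0,0.1],"claw": 1},{"translation": [0,0,0],"twist": [0,0,0.1],"claw": 1},{"translation": [0,0,0],"twist": [0,0,0.1],"claw": 1},{"translation": [0,0,0],"twist": [0,0,0.1],"claw": 1},{"translation": [0,0,0],"twist": [0,0,0.1],"claw": 1},{"translation": [0,0,0],"twist": [0,0,0],"claw": 1}])

```text
clock: 2.6
tool_pos: [532.1, -55.3, 196.3]
tcp_rot: [-0.004, 0.995, -0.101, -0.006]
ft_force: [-0.4, -0.1, -0.1]
width: 0.998
```

```bash
cat > look.py <<'E'
import sys
from h import *
name=sys.argv[1]
s=sense();p,d=snapshot("wrist");cp=campose("wrist",s)
cv2.imwrite(f"pics/{name}.png",cv2.resize(p[:,:,::-1],(768,576)));np.save(f"pics/{name}c.npy",p)
X=q2R(s['tcp_rot']);print(s['clock'],s['tool_pos'].round(2),"yaw",np.arctan2(X[1,0],X[0,0]).round(4),"z",X[:,2].round(4),"F",s['ft_force'].round(2),"T",s['torque'].round(3),"w",s['width'])
for n,(lo,hi) in COL.items():
    for a,ce in blobs(p,lo,hi,(0,0,512,384),60)[0]: print(n,a,ce.round(1),onplane(ce,75,cp).round(1))
E
python3 look.py w1
```

```text
2.6 [532.07 -55.28 196.28] yaw -0.2017 z [-0.0116  0.0093 -0.9999] F [-0.44 -0.14 -0.12] T [ 0.02   0.001 -0.056] w 0.9979491215640659
green 220 [247.8 114.9] [[589.2 -59.9  75. ]]
blue 851 [412.2 140.6] [[ 542.1 -187.7   75. ]]
blue 185 [354.4 165.9] [[ 530.  -139.3   75. ]]
yellow 201 [205.6 159.1] [[560.7 -17.6  75. ]]
```

```bash
ls pics
```

```text
scene0.npy
scene0.png
scene0c.npy
top0.npy
top0.png
top0c.npy
topz.png
w1.png
w1c.npy
```

View pics/w1.png

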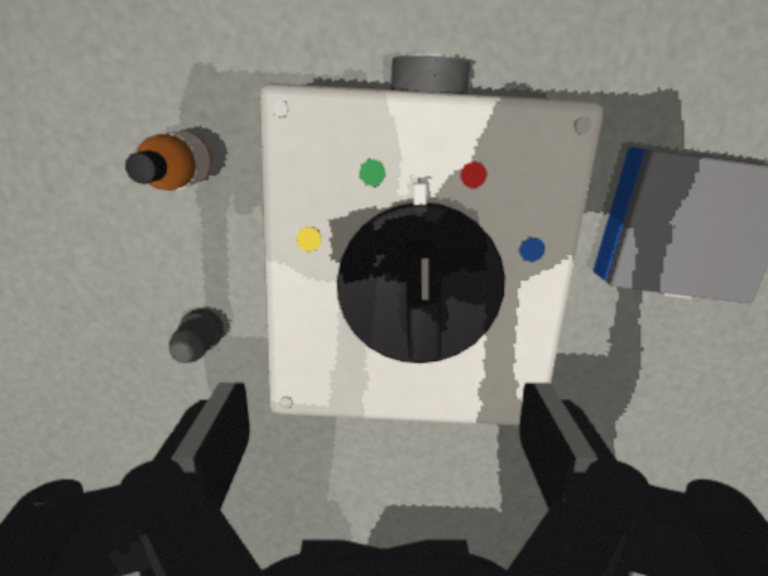

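Run:
```python
from h import *
s=sense();p=np.load("pics/w1c.npy");cp=campose("wrist",s)
g=cv2.cvtColor(p,cv2.COLOR_RGB2GRAY)
k=np.zeros_like(g);k[130:246,215:345]=(g[130:246,215:345]<50)*255
cv2.imwrite("pics/k.png",k)
# skirt rim: lower + side edges, project to z=94 then circle fit
cs,_=cv2.findContours(k,0,1);c=max(cs,key=cv2.contourArea)
P=onplane(cv2.convexHull(c)[:,0,:],94,cp)[:,:2]
from scipy.optimize import least_squares
f=lambda v:np.hypot(*(P-v[:2]).T)-46
r=least_squares(f,[523,-73],loss='soft_l1');print("centre",r.x,f(r.x).round(1))
C=r.x[:2]
a=onplane(np.array([[425,260],[425.5,299]])/1.5,126,cp);print(a,"stripe yaw",np.arctan2(*(a[0]-a[1])[[1,0]]))
for z in(88,84):
  b=onplane(np.array([[420,184]])/1.5,z,cp);print(b,"ptr yaw",np.arctan2(*(b[0,:2]-C)[::-1]))
for zz,px in ((75,[[262,86],[601,104],[272,412]]),): 
  h=onplane(np.array(px)/1.5,zz,cp);print(h, np.arctan2(*(h[0]-h[2])[[1,0]]), np.arctan2(*(h[0]-h[1])[[0,1]]))
```

```text
centre [527.20616096 -74.4325218 ] [-0.8 -1.2 -1.4 -1.5 -1.7 -1.8 -2.  -2.1 -1.9 -2.2 -1.6 -1.4 -1.6 -1.3
 -1.  -1.1 -0.8 -0.7 -0.8 -0.6 -0.5 -0.5 -0.4 -0.6 -0.5 -0.7 -0.7 -0.8
 -0.6 -0.8 -1.  -0.9 -1.1 -1.1 -1.  -1.  -0.8 -0.8 -0.7 -0.6 -0.5 -0.4
 -0.3 -0.4 -0.5 -0.4 -0.6]
[[551.42165182 -78.36571355 126.        ]
 [532.4904365  -75.31607127 126.        ]] stripe yaw -0.1597185325929964
[[580.00232284 -83.59621847  88.        ]] ptr yaw -0.17185537468412054
[[579.40359089 -83.75136294  84.        ]] ptr yaw -0.17666933832670859
[[ 641.97980599  -14.56497033   75.        ]
 [ 599.30940076 -181.22474111   75.        ]
 [ 454.65522825   34.15235767   75.        ]] -0.25443275037631174 0.2506486944554307
```

```bash
cat > plan.py <<'E'
import sys
from h import *
# target x y z yaw -> tool-frame translation and twist (of whole move)
x,y,z,yaw=map(float,sys.argv[1:5]);s=sense();Rn=q2R(s['tcp_rot'])
c,sn=np.cos(yaw),np.sin(yaw);Rt=np.array([[c,sn,0],[sn,-c,0],[0,0,-1.]])
print(s['clock'],s['tool_pos'].round(2),"yaw",np.arctan2(Rn[1,0],Rn[0,0]).round(4),"F",s['ft_force'].round(2),"T",s['torque'].round(3),"w",round(s['width'],3))
print("transl",(Rn.T@(np.array([x,y,z])-s['tool_pos'])).round(2),"twist",R.from_matrix(Rn.T@Rt).as_rotvec().round(4))
E
python3 plan.py 525 -73.8 140 -0.17
```

```text
2.65 [532.06 -55.3  196.28] yaw -0.2013 F [-0.35 -0.    0.12] T [-0.052  0.001 -0.001] w 1.0
transl [-2.48 19.92 56.19] twist [-0.007   0.0131 -0.0313]
```

Emit:
send_rows(rows=[{"translation": [-1,10,6],"twist": [-0.007,0.013,-0.031],"claw": 0.5},{"translation": [-1,10,20],"twist": [0,0,0],"claw": 0.5},{"translation": [0,0,20],"twist": [0,0,0],"claw": 0.5},{"translation": [0,0,10],"twist": [0,0,0],"claw": 0.5},{"translation": [0,0,0],"twist": [0,0,0],"claw": 0.5}])

```text
clock: 3.28
tool_pos: [526.4, -75.1, 138.8]
tcp_rot: [0.0, 0.997, -0.081, 0.0]
ft_force: [0.3, -0.3, -0.7]
width: 0.503
```

```bash
python3 look.py w2; python3 plan.py 525 -73.8 98 -0.17
```

```text
3.275 [526.45 -75.12 138.83] yaw -0.1621 z [ 8.e-04 -4.e-04 -1.e+00] F [ 0.32 -0.27 -0.72] T [ 0.005 -0.014 -0.002] w 0.5033498006260282
green 364 [215.7 122.6] [[589.3 -60.   75. ]]
blue 1291 [416.8 159.2] [[ 544.7 -185.6   75. ]]
blue 282 [347.6 190.9] [[ 530.  -139.3   75. ]]
yellow 324 [162.  175.6] [[560.9 -17.6  75. ]]
3.325 [526.82 -75.21 139.32] yaw -0.1622 F [-0.34 -0.64  0.8 ] T [-0.03  -0.016  0.001] w 0.501
transl [-2.11 -1.12 41.31] twist [ 0.0004 -0.0019  0.0077]
```

View pics/w2.png

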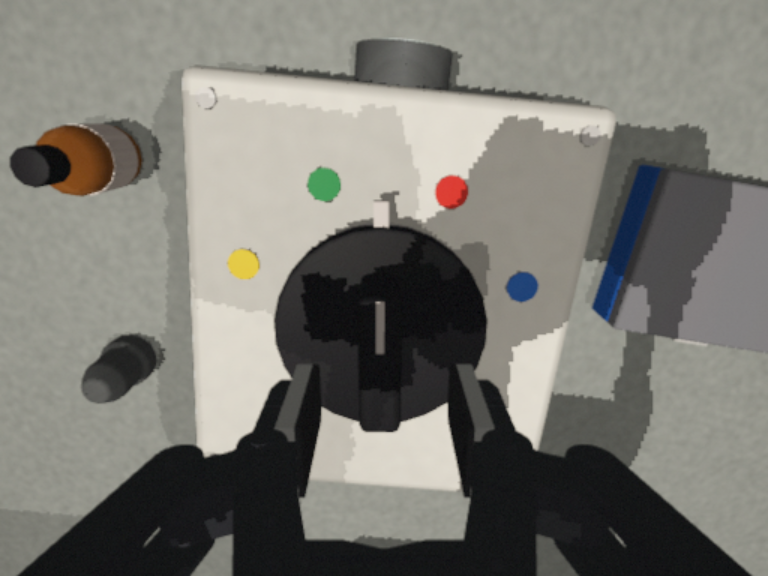

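Emit:
send_rows(rows=[{"translation": [-1,-1,14],"twist": [0,0,0.004],"claw": 0.5},{"translation": [0,0,14],"twist": [0,0,0],"claw": 0.5},{"translation": [0,0,9],"twist": [0,0,0],"claw": 0.5},{"translation": [0,0,3],"twist": [0,0,0],"claw": 0.5},{"translation": [0,0,0],"twist": [0,0,0],"claw": 0.5}])

```text
clock: 3.95
tool_pos: [526.9, -73.9, 97.5]
tcp_rot: [0.0, 0.997, -0.083, 0.002]
ft_force: [1.2, 0.6, 0.4]
width: 0.499
```

```bash
python3 look.py w3; python3 plan.py 525 -73.8 98 -0.17
```

```text
3.95 [526.87 -73.94  97.46] yaw -0.1654 z [ 0.0036 -0.0012 -1.    ] F [1.2  0.61 0.42] T [-0.022  0.005 -0.01 ] w 0.49918892898798783
green 564 [208.2 133.4] [[589.3 -60.   75. ]]
blue 2069 [445.1 171.9] [[ 548.6 -180.1   75. ]]
blue 430 [369.9 215.3] [[ 530.  -139.3   75. ]]
yellow 483 [143.3 197.8] [[560.8 -17.6  75. ]]
4.0 [526.96 -73.96  97.63] yaw -0.1655 F [-0.7   0.12 -0.17] T [ 0.009 -0.043  0.022] w 0.499
transl [-1.96  0.17 -0.37] twist [ 0.0006 -0.004   0.0045]
```

View pics/w3.png

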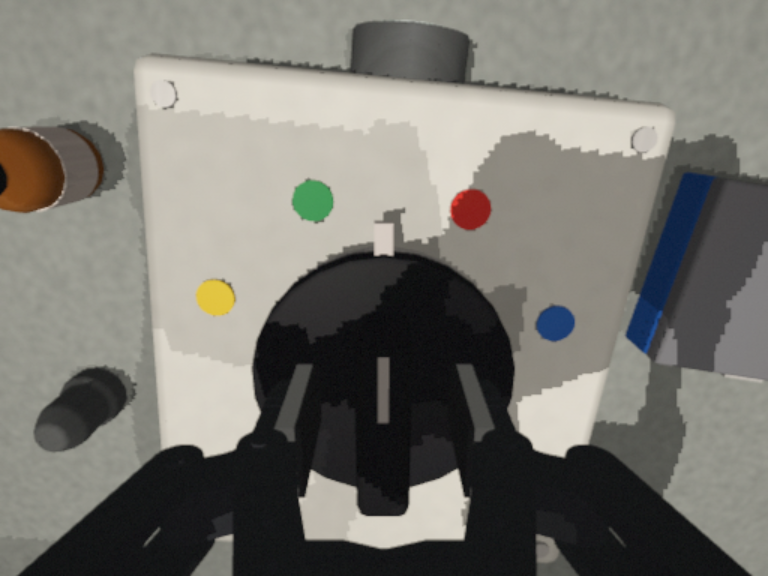

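Emit:
send_rows(grip_force=60, rows=[{"translation": [-1,0,-1],"twist": [0,0,0],"claw": 0.3},{"translation": [0,0,0],"twist": [0,0,0],"claw": 0.0},{"translation": [0,0,0],"twist": [0,0,0],"claw": 0.0},{"translation": [0,0,0],"twist": [0,0,0],"claw": 0.0},{"translation": [0,0,0],"twist": [0,0,0],"claw": 0.0},{"translation": [0,0,0],"twist": [0,0,0],"claw": 0.0}])

```text
clock: 4.75
tool_pos: [526.3, -73.6, 99.5]
tcp_rot: [0.0, 0.997, -0.083, 0.003]
ft_force: [0.5, 0.3, 0.1]
width: 0.177
```

```bash
python3 plan.py 525 -73.8 98 -0.17
```

```text
4.75 [526.28 -73.57  99.47] yaw -0.1659 F [0.48 0.3  0.12] T [ 0.069 -0.012 -0.026] w 0.177
transl [-1.23  0.44  1.46] twist [ 0.0001 -0.0053  0.0041]
```

Emit:
send_rows(rows=[{"translation": [0,0,-3],"twist": [0,0,0],"claw": 0.0},{"translation": [0,0,-3],"twist": [0,0,0],"claw": 0.0},{"translation": [0,0,-3],"twist": [0,0,0],"claw": 0.0},{"translation": [0,0,-1],"twist": [0,0,0],"claw": 0.0},{"translation": [0,0,0],"twist": [0,0,0],"claw": 0.0}])

```text
clock: 5.38
tool_pos: [526.2, -73.6, 107.4]
tcp_rot: [0.0, 0.997, -0.083, 0.002]
ft_force: [2.7, -0.0, -9.9]
width: 0.177
```

```bash
python3 look.py w4; python3 plan.py 525 -73.8 98 -0.17
```

```text
5.375 [526.23 -73.57 107.37] yaw -0.166 z [ 3.9e-03 -5.0e-04 -1.0e+00] F [ 2.7  -0.04 -9.94] T [-0.054 -0.468 -0.046] w 0.17726777074113687
green 506 [211.1 129.3] [[589.4 -60.   75. ]]
blue 1860 [438.5 167.7] [[ 547.3 -181.5   75. ]]
blue 388 [364.9 207.4] [[ 530.  -139.4   75. ]]
yellow 436 [149.5 190.8] [[560.8 -17.6  75. ]]
5.425 [526.22 -73.57 107.35] yaw -0.166 F [  2.2    0.21 -10.36] T [-0.041 -0.464 -0.054] w 0.178
transl [-1.2   0.43  9.35] twist [-0.0002 -0.0039  0.004 ]
```

View pics/w4.png

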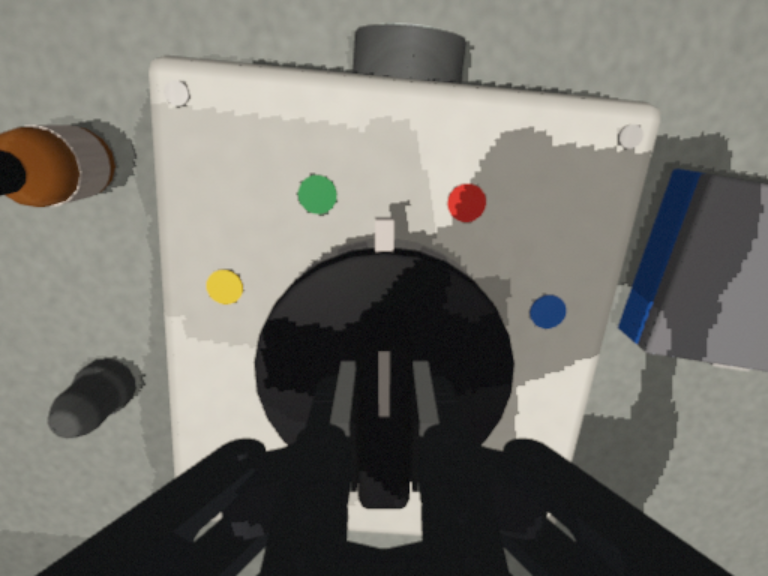

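Emit:
send_rows(rows=[{"translation": [0,0,-2],"twist": [0,0,0],"claw": 0.0},{"translation": [0,0,-0.5],"twist": [0,0,-0.04],"claw": 0.0},{"translation": [0,0,-0.5],"twist": [0,0,-0.04],"claw": 0.0},{"translation": [0,0,-0.5],"twist": [0,0,-0.04],"claw": 0.0},{"translation": [0,0,-0.5],"twist": [0,0,-0.03],"claw": 0.0},{"translation": [0,0,-0.5],"twist": [0,0,0],"claw": 0.0}])

```text
clock: 6.18
tool_pos: [526.2, -73.3, 111.5]
tcp_rot: [-0.0, 1.0, -0.006, 0.002]
ft_force: [3.5, -0.7, -10.5]
width: 0.174
```

```bash
python3 plan.py 525 -73.8 98 -0.02
```

```text
6.175 [526.23 -73.34 111.47] yaw -0.0113 F [  3.48  -0.73 -10.49] T [-0.048 -0.613  0.09 ] w 0.174
transl [-1.28  0.47 13.46] twist [-0.0001 -0.0037  0.0087]
```

Emit:
send_rows(rows=[{"translation": [0.5,0,2],"twist": [0,0,0],"claw": 0.0},{"translation": [0,0,2],"twist": [0,0,0],"claw": 0.0},{"translation": [0,0,1],"twist": [0,0,0],"claw": 0.0}])

```text
clock: 6.55
tool_pos: [526.3, -73.4, 106.3]
tcp_rot: [0.0, 1.0, -0.006, 0.001]
ft_force: [2.0, 0.0, -9.8]
width: 0.177
```

```bash
python3 plan.py 525 -73.8 105.5 -0.02
```

```text
6.55 [526.29 -73.37 106.32] yaw -0.0115 F [ 1.97  0.04 -9.75] T [-0.083 -0.419  0.085] w 0.177
transl [-1.29  0.44  0.82] twist [ 0.     -0.0028  0.0085]
```

Now touch the ring lightly.

Emit:
send_rows(rows=[{"translation": [0,0,0.8],"twist": [0,0,0],"claw": 0.0}])

```text
clock: 6.68
tool_pos: [526.3, -73.4, 105.6]
tcp_rot: [0.0, 1.0, -0.006, 0.001]
ft_force: [1.8, -0.4, -8.7]
width: 0.173
```

Emit:
send_rows(rows=[{"translation": [0,0,0.5],"twist": [0,0,0],"claw": 0.0}])

```text
clock: 6.8
tool_pos: [526.3, -73.4, 105.4]
tcp_rot: [0.0, 1.0, -0.006, 0.001]
ft_force: [0.7, 0.1, -5.4]
width: 0.173
```

Emit:
send_rows(rows=[{"translation": [0,0,0.4],"twist": [0,0,-0.02],"claw": 0.0},{"translation": [0,0,0.4],"twist": [0,0,-0.02],"claw": 0.0}])

```text
clock: 7.05
tool_pos: [526.3, -73.3, 105.4]
tcp_rot: [0.0, 1.0, 0.015, 0.002]
ft_force: [-0.5, 0.6, -5.1]
width: 0.179
```

Emit:
send_rows(rows=[{"translation": [0,0,0.4],"twist": [0,0,-0.02],"claw": 0.0}])

```text
clock: 7.18
tool_pos: [526.3, -73.3, 105.4]
tcp_rot: [0.0, 1.0, 0.026, 0.002]
ft_force: [-0.6, -0.4, -3.1]
width: 0.18
```

```bash
python3 plan.py 525 -73.8 105.5 -0.02
```

```text
7.175 [526.28 -73.35 105.38] yaw 0.0513 F [-0.65 -0.37 -3.11] T [ 0.019 -0.188 -0.141] w 0.18
transl [-1.3   0.38 -0.13] twist [ 0.0001 -0.0037  0.0713]
```

Emit:
send_rows(rows=[{"translation": [0,0,0.3],"twist": [0,0,-0.02],"claw": 0.0}])

```text
clock: 7.3
tool_pos: [526.3, -73.3, 105.4]
tcp_rot: [0.0, 0.999, 0.036, 0.002]
ft_force: [-0.2, 1.1, -3.0]
width: 0.178
```

Emit:
send_rows(rows=[{"translation": [0,0,0.3],"twist": [0,0,-0.02],"claw": 0.0}])

```text
clock: 7.42
tool_pos: [526.3, -73.3, 105.3]
tcp_rot: [0.0, 0.999, 0.047, 0.002]
ft_force: [-0.3, -0.6, -1.8]
width: 0.177
```

```bash
python3 plan.py 525 -73.8 105.5 -0.02
```

```text
7.425 [526.26 -73.3  105.35] yaw 0.0937 F [-0.25 -0.61 -1.81] T [ 0.069 -0.066 -0.196] w 0.177
transl [-1.3   0.38 -0.16] twist [ 0.0002 -0.004   0.1137]
```

Emit:
send_rows(rows=[{"translation": [0,0,0.2],"twist": [0,0,-0.02],"claw": 0.0}])

```text
clock: 7.55
tool_pos: [526.2, -73.3, 105.3]
tcp_rot: [0.0, 0.998, 0.058, 0.002]
ft_force: [-0.6, 0.4, -1.4]
width: 0.176
```

Emit:
send_rows(rows=[{"translation": [0,0,0.2],"twist": [0,0,-0.02],"claw": 0.0}])

```text
clock: 7.68
tool_pos: [526.2, -73.3, 105.3]
tcp_rot: [0.0, 0.998, 0.068, 0.002]
ft_force: [-1.7, 0.6, -1.2]
width: 0.171
```

```bash
python3 plan.py 525 -73.8 105.5 -0.02
```

```text
7.675 [526.24 -73.26 105.31] yaw 0.1364 F [-1.72  0.58 -1.24] T [ 0.073 -0.079 -0.205] w 0.171
transl [-1.3   0.36 -0.2 ] twist [ 0.0002 -0.0042  0.1564]
```

Emit:
send_rows(rows=[{"translation": [0,0,0.2],"twist": [0,0,-0.02],"claw": 0.0}])

```text
clock: 7.8
tool_pos: [526.3, -73.2, 105.3]
tcp_rot: [0.0, 0.997, 0.079, 0.002]
ft_force: [-1.0, 0.1, -0.8]
width: 0.174
```

Emit:
send_rows(rows=[{"translation": [0,0,0.2],"twist": [0,0,-0.02],"claw": 0.0}])

```text
clock: 7.92
tool_pos: [526.2, -73.2, 105.2]
tcp_rot: [0.0, 0.996, 0.089, 0.002]
ft_force: [-0.2, 0.5, -0.1]
width: 0.177
```

Emit:
send_rows(rows=[{"translation": [0,0,0.2],"twist": [0,0,-0.02],"claw": 0.0}])

```text
clock: 8.05
tool_pos: [526.3, -73.2, 105.2]
tcp_rot: [0.0, 0.995, 0.1, 0.002]
ft_force: [-1.4, -0.5, 0.7]
width: 0.174
```

```bash
python3 look.py w5
```

```text
8.05 [526.26 -73.2  105.23] yaw 0.2003 z [ 4.5e-03  2.0e-04 -1.0e+00] F [-1.38 -0.54  0.69] T [ 0.099  0.003 -0.263] w 0.1743853695330989
green 527 [254.  121.1] [[589.4 -59.9  75. ]]
blue 1433 [429.8 228.2] [[ 548.9 -174.4   75. ]]
blue 358 [363.5 245.5] [[ 530.  -139.3   75. ]]
yellow 495 [168.  157.2] [[560.9 -17.5  75. ]]
```

View pics/w5.png

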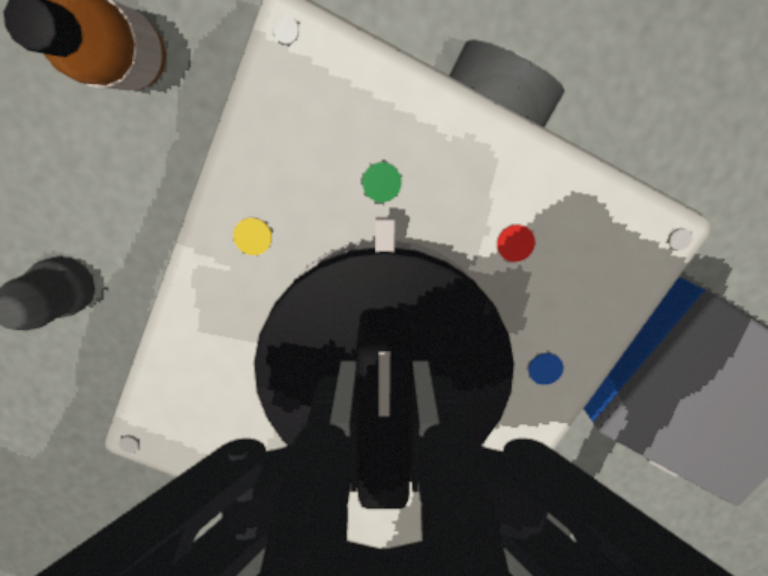

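Emit:
send_rows(rows=[{"translation": [0,0,-0.1],"twist": [0,0,-0.02],"claw": 0.0},{"translation": [0,0,0.1],"twist": [0,0,-0.02],"claw": 0.0}])

```text
clock: 8.35
tool_pos: [526.2, -73.1, 105.1]
tcp_rot: [0.0, 0.993, 0.121, 0.002]
ft_force: [-1.5, 1.3, 0.7]
width: 0.177
```

Emit:
send_rows(rows=[{"translation": [0,0,0.2],"twist": [0,0,-0.02],"claw": 0.0}])

```text
clock: 8.48
tool_pos: [526.2, -73.1, 105.0]
tcp_rot: [0.0, 0.991, 0.132, 0.002]
ft_force: [-0.7, 0.3, 1.1]
width: 0.174
```

Emit:
send_rows(rows=[{"translation": [0,0,0.2],"twist": [0,0,-0.02],"claw": 0.0}])

```text
clock: 8.6
tool_pos: [526.2, -73.1, 104.9]
tcp_rot: [0.0, 0.99, 0.143, 0.002]
ft_force: [-0.2, 0.0, -0.1]
width: 0.174
```

```bash
python3 plan.py 525 -73.8 105.5 0.226
```

```text
8.6 [526.2  -73.09 104.87] yaw 0.2863 F [-0.2   0.   -0.14] T [ 0.161 -0.02  -0.222] w 0.174
transl [-1.34  0.34 -0.64] twist [ 0.0008 -0.0044  0.0603]
```

Emit:
send_rows(rows=[{"translation": [0,0,0.1],"twist": [0,0,-0.02],"claw": 0.0}])

```text
clock: 8.72
tool_pos: [526.2, -73.0, 104.6]
tcp_rot: [0.0, 0.988, 0.153, 0.002]
ft_force: [0.2, 0.8, -3.5]
width: 0.176
```

Emit:
send_rows(rows=[{"translation": [0,0,0.1],"twist": [0,0,-0.02],"claw": 0.0}])

```text
clock: 8.85
tool_pos: [526.3, -72.9, 103.6]
tcp_rot: [0.0, 0.986, 0.164, 0.002]
ft_force: [1.3, 0.5, -8.6]
width: 0.176
```

Emit:
send_rows(rows=[{"translation": [0,0,0.1],"twist": [0,0,-0.02],"claw": 0.0}])

```text
clock: 8.98
tool_pos: [526.3, -72.9, 102.7]
tcp_rot: [-0.0, 0.985, 0.175, 0.002]
ft_force: [2.4, 0.3, -7.5]
width: 0.169
```

```bash
python3 plan.py 525 -73.8 105.5 0.226
```

```text
8.975 [526.26 -72.92 102.66] yaw 0.3515 F [ 2.43  0.29 -7.51] T [ 0.023 -0.36  -0.033] w 0.169
transl [-1.47  0.4  -2.85] twist [ 0.0004 -0.0037  0.1255]
```

Emit:
send_rows(rows=[{"translation": [0,0,0.5],"twist": [0,0,0],"claw": 0.0},{"translation": [0,0,0.5],"twist": [0,0,0],"claw": 0.0}])

```text
clock: 9.22
tool_pos: [526.3, -72.9, 100.9]
tcp_rot: [-0.0, 0.985, 0.175, 0.002]
ft_force: [0.8, 0.6, -6.5]
width: 0.176
```

```bash
python3 plan.py 526.2 -73 99 0.34
```

```text
9.225 [526.27 -72.94 100.9 ] yaw 0.3523 F [ 0.83  0.64 -6.49] T [ 0.11  -0.298 -0.028] w 0.176
transl [-0.09  0.03  1.9 ] twist [ 0.0003 -0.0031  0.0123]
```

Emit:
send_rows(rows=[{"translation": [0,0,0.6],"twist": [0,0,0],"claw": 0.0},{"translation": [0,0,0.5],"twist": [0,0,0],"claw": 0.0},{"translation": [0,0,0],"twist": [0,0,0],"claw": 0.0}])

```text
clock: 9.6
tool_pos: [526.3, -72.9, 99.8]
tcp_rot: [-0.0, 0.985, 0.175, 0.002]
ft_force: [1.7, 0.3, -7.4]
width: 0.174
```

```bash
python3 plan.py 526.2 -73 99 0.34
```

```text
9.6 [526.28 -72.92  99.78] yaw 0.3522 F [ 1.69  0.29 -7.41] T [ 0.059 -0.288 -0.061] w 0.174
transl [-0.1   0.05  0.77] twist [ 0.0003 -0.0031  0.0122]
```

Emit:
send_rows(rows=[{"translation": [0,0,0.3],"twist": [0,0,0],"claw": 0.0},{"translation": [0,0,0],"twist": [0,0,0],"claw": 0.25},{"translation": [0,0,0],"twist": [0,0,0],"claw": 0.4},{"translation": [0,0,0],"twist": [0,0,0],"claw": 0.5},{"translation": [0,0,0],"twist": [0,0,0],"claw": 0.5}])

```text
clock: 10.22
tool_pos: [527.3, -73.8, 102.1]
tcp_rot: [0.001, 0.984, 0.176, 0.003]
ft_force: [-0.5, -0.5, -0.4]
width: 0.502
```

```bash
python3 look.py w6;python3 plan.py 526.2 -73 140 0.35
```

```text
10.225 [527.31 -73.83 102.11] yaw 0.3529 z [ 0.0064 -0.0015 -1.    ] F [-0.53 -0.54 -0.44] T [-0.026  0.014  0.022] w 0.5015148591355222
green 539 [270.7 124.5] [[589.4 -59.9  75. ]]
blue 973 [421. 255.] [[ 548.3 -172.5   75. ]]
blue 351 [357.5 263.4] [[ 530.  -139.2   75. ]]
yellow 529 [177.2 147.5] [[560.9 -17.5  75. ]]
10.275 [527.34 -73.85 102.13] yaw 0.3529 F [0.28 0.43 0.48] T [ 0.005  0.037 -0.006] w 0.497
transl [ -0.57  -1.05 -37.88] twist [ 0.0036 -0.0055  0.0029]
```

View pics/w6.png

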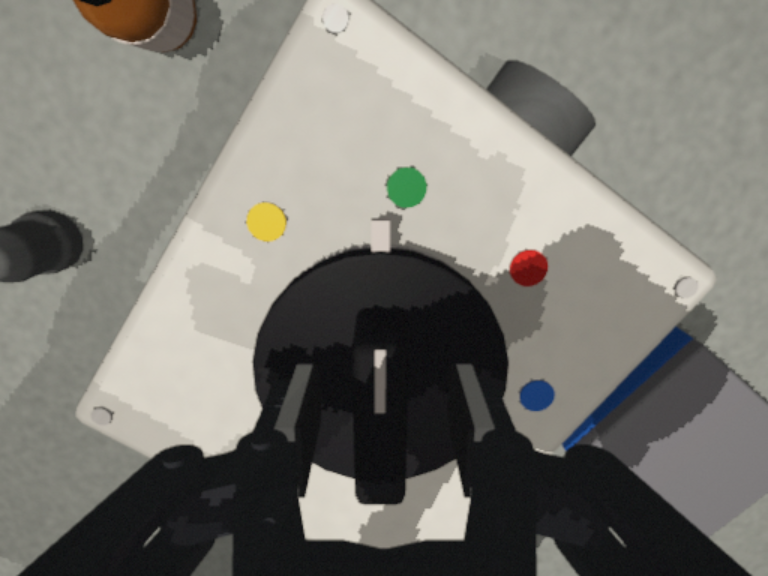

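Emit:
send_rows(rows=[{"translation": [-0.5,-1,-8],"twist": [0,0,0],"claw": 0.5},{"translation": [0,0,-20],"twist": [0,0,0],"claw": 0.5},{"translation": [0,0,-30],"twist": [0,0,0],"claw": 0.5},{"translation": [0,0,-30],"twist": [0,0,0],"claw": 0.5},{"translation": [0,0,-20],"twist": [0,0,0],"claw": 0.5},{"translation": [0,0,0],"twist": [0,0,0],"claw": 0.5},{"translation": [0,0,0],"twist": [0,0,0],"claw": 0.5}])

```text
clock: 11.15
tool_pos: [525.0, -72.5, 215.1]
tcp_rot: [0.001, 0.984, 0.176, 0.003]
ft_force: [-0.7, 0.3, -1.4]
width: 0.5
```

```bash
cat > chk.py <<'E'
from h import *
s=sense();p,d=snapshot("wrist");cp=campose("wrist",s);c,Rm,t=cp
cv2.imwrite("pics/w7.png",cv2.resize(p[:,:,::-1],(768,576)));np.save("pics/w7c.npy",p);np.save("pics/w7d.npy",d)
v,u=np.mgrid[:384,:512]
P=np.stack([(u-c['cx'])/c['fx']*d,(v-c['cy'])/c['fy']*d,d],-1)@Rm.T+t
P[d==0]=np.nan
print(s['tool_pos'],s['clock'])
C=np.array([526.5,-73.8])
yaw=0.35
L=(P[...,:2]-C);a=L@[np.cos(yaw),np.sin(yaw)];b=L@[-np.sin(yaw),np.cos(yaw)];r=np.hypot(a,b)
f=lambda m:(np.nanmedian(P[...,2][m]),m.sum())
print("bar top",f((abs(a)<20)&(abs(b)<5)))
print("skirt",f((r<42)&(abs(b)>16)))
print("housing",f((r>60)&(r<80)&(abs(P[...,2]-75)<12)))
E
python3 chk.py
```

```text
[525.01942896 -72.50390859 215.12068237] 11.15
bar top (np.float64(288.7067190562311), np.int64(1402))
skirt (np.float64(263.07977077908924), np.int64(17645))
housing (np.float64(73.99648856828983), np.int64(10090))
```

View pics/w7.png

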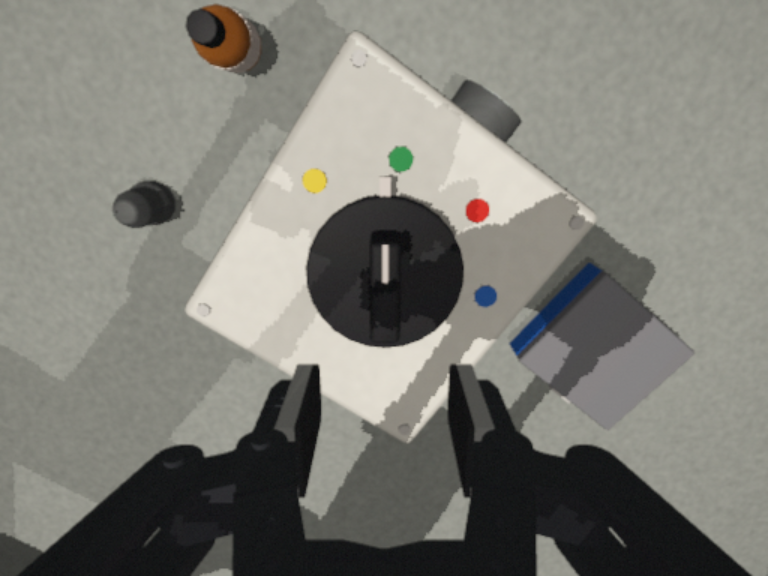

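Run:
```python
from h import *
s=sense();p=np.load("pics/w7c.npy");d=np.load("pics/w7d.npy");cp=campose("wrist",s);c,Rm,t=cp
v,u=np.mgrid[:384,:512]
P=np.stack([(u-c['cx'])/c['fx']*d,(v-c['cy'])/c['fy']*d,d],-1)@Rm.T+t
ok=(d>0)&(P[...,2]<150)&(v<232)
L=(P[...,:2]-[526.5,-73.8]);yaw=.35;a=L@[np.cos(yaw),np.sin(yaw)];b=L@[-np.sin(yaw),np.cos(yaw)];r=np.hypot(a,b)
f=lambda m:(np.percentile(P[...,2][m&ok],[10,50,90]).round(1),(m&ok).sum())
print("bar top",f((abs(a)<20)&(abs(b)<5)));print("skirt",f((r<42)&(abs(b)>16)));print("housing",f((r>60)&(r<80)))
a=onplane(np.array([[385,246],[385.5,282]])/1.5,126,cp);print("stripe yaw",np.arctan2(*(a[0]-a[1])[[1,0]]))
b=onplane(np.array([[387,178]])/1.5,88,cp)[0,:2];print("ptr yaw",np.arctan2(*(b-[526.5,-73.8])[::-1]))
```

```text
bar top (array([124.1, 124.9, 125.8]), np.int64(632))
skirt (array([92. , 92.8, 93.7]), np.int64(3706))
housing (array([73., 74., 75.]), np.int64(8420))
stripe yaw 0.3675239070514166
ptr yaw 0.3322884742714681
```

```bash
python3 -c "
from workcell import *
print(sense()['clock'],abs(sense()['qd']).max());print(close_job())"
```

```text
11.2 0.007537893477663622
the job is handed in; nothing more can be done
None
```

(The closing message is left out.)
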